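Set up the code scanner in front of the carton and scan it

TASK

Book in the carton that wears the barcode sticker: take the scanner off its rest, without pulling the trigger yet, and set it down (do not drop it) on the worktop, flat on the same side as it lies now, its window squarely facing the middle of the barcode from about 8 cm away, and let go of it. Then take it by the grip and trigger, squeeze the trigger all the way home while the scanner stays aimed, and let it spring back, leaving the scanner lying aimed at the barcode and both cartons where they stand.

Things in the scene. Friction and masses are not known exactly. Their poses are not given: they have to be found in the camera images.
- scanner: Pistol-shaped cordless scanner, 0.2-0.35 kg, on its side, light grey, yellow ends. Origin: centre of the head's underside as it lies. x: aim; y: away from the grip; z: up. mm: head x -52..78, y -22..22, z 0..46; grip x -44..-16, y -128..-22, z 8..38; yellow butt x -47..-13, y -150..-128, z 0..46. Balance near x 0, y -25. Keep it on this side.
- window (a point): Centre of the red window on the scanner's nose, at (78, 0, 23) mm in the scanner's frame; same axes as the scanner.
- barrel (a point): Point inside the scanner's head at (46, 0, 23) mm in its frame, where it can be lifted from above with the fingers closing along the scanner's y across the 44 mm wide head, clear of the trigger and of the rest's cheek.
- trigger_pinch (a point): Point between the trigger and the back of the grip at (-21, -63, 23) mm in the scanner's frame. Fingers closing here along the scanner's x press the trigger's front against the grip's back: about 52 mm apart at rest, 40 mm when the trigger is home.
- trigger (a joint): Orange sprung trigger (12 thick, 54 long, 20 mm high), hinged under the head at (-10, -26) mm of the scanner, axis along its z. 0 = out (front at x +8 mm at the pinch point, +12 mm at its tip), 0.30 rad = home against the grip. At the pinch point about 2 N starts it, 6 N brings it home; springs back when let go.
- carton: Carton 64 x 111 x 58 mm (x, y, z), white with an orange band, loose, 0.5 kg, standing on the worktop, with the white barcode sticker on its front. Origin: centre of its underside; its -x face is the front.
- barcode (a point): Centre of the barcode (sticker 70 mm wide, folded 22 mm over the top edge) on the carton's front face, 29 mm above the worktop; axes as the carton's, so the way out of the sticker is -x. The scanner belongs in front of it with its x along the carton's x.
- plain_carton: The same make of carton without a sticker; loose, 0.5 kg, to be left alone. Origin: centre of its underside.
- rest: Fixed grey plate 8 mm thick on which the scanner lies at the start, scanner axes along the rest's; x -58..60, y -155..31 mm. An upright cheek (x 16..24, y -89..-47, up to z 60 mm) guards the trigger. Origin on the worktop, below the scanner's.

How it is judged:
On the way, in this order (a step that is already met when the one before it is completed fails the run):
1. The scanner lies flat on the worktop, aimed at the barcode and let go of, its trigger out (x of window in the frame of barcode between -0.12 and -0.04 m and x of scanner in the frame of barcode below -0.1 m and y of window in the frame of barcode between -0.02 and 0.02 m and angle between the x axis of scanner and the x axis of carton, either way round below 0.15 rad and angle between scanner's own z axis and vertical below 0.1 rad and height (world z) of scanner between -0.004 and 0.005 m and linear speed of scanner below 0.02 m/s and angular speed of scanner below 0.1 rad/s and contact force between the fingers and scanner below 0.1 N and value of joint trigger below 0.05 rad), for 0.2 s.
2. The trigger is squeezed home while the scanner stays aimed (x of window in the frame of barcode between -0.12 and -0.04 m and x of scanner in the frame of barcode below -0.1 m and y of window in the frame of barcode between -0.02 and 0.02 m and angle between the x axis of scanner and the x axis of carton, either way round below 0.15 rad and angle between scanner's own z axis and vertical below 0.1 rad and height (world z) of scanner between -0.004 and 0.005 m and value of joint trigger above 0.26 rad), for 0.2 s.
At the end, for the whole second after the job is handed in: Scanner at rest flat on the worktop, untouched, window 40-120 mm in front of the barcode, within 20 mm sideways of its centre, aim within 0.15 rad of square to it; trigger out again (below 0.05 rad); both cartons within 15 mm of where they stood (all of step 1 and distance of each of carton, plain_carton from where it was at the start of the episode below 0.015 m).
It fails at once if The trigger is pulled while the scanner is off the worktop or not in front of the barcode (value of joint trigger above 0.15 rad and (horizontal distance between window and barcode above 0.16 m or height (world z) of scanner above 0.015 m)).
It fails at once if The scanner is dropped or flung (linear speed of scanner above 0.5 m/s and contact force between the fingers and scanner below 0.05 N).
It fails at once if A carton is pushed about (more than 30 mm) (distance of any of carton, plain_carton from where it was at the start of the episode above 0.03 m).
It also fails if it takes over 51 s, if anything falls off the work surface, if the arm or the gripper's body presses on something with over 40 N, if the wrist force passes 120 N, or if a joint passes its speed limit or range.

ROBOT

A 7-joint arm with a two-finger parallel gripper is mounted at the origin on a cart in front of the work surface, level with it; the furniture and walls round the work are solid. World frame = base frame: x ahead of the robot, y to its left, z up, the work surface at z = 0. Lengths are in m, angles in rad, forces in N, time in s.
With the tool pointing down it reaches from about 0.425 to 0.875 m from the base axis. Payload 4.7 kg.
Tool frame: the origin (TCP) lies midway between the tips of the shut fingers; the grasp point (between the pads) lies 19 mm behind it; z points along the fingers, y is the direction in which the jaws open and shut (so a half turn about z gives the same grasp; the last joint's range is limited). The gripper opens to 87 mm and grips with 3 to 60 N. Pads are 19 mm wide; open, the fingers measure 117 mm over their backs; the gripper's body (75 mm by 190 mm) begins 51 mm behind the grasp point.
Start: joints at [1.298, 0.321, -0.07, 1.45, 0.023, 1.371, -0.057], TCP at [0.184, -0.623, 0.223] pointing down, gripper open.
Joint ranges: [-2.86, 2.86], [-0.3, 2.09], [-1.38, 1.24], [0.06, 2.45], [-1.56, 4.7], [0.09, 2.05], [-2.69, 2.69]. Speed limits (rad/s): [2.57, 2.57, 3.14, 3.14, 3.14, 3.14, 3.14].

INTERFACE

Orientations are given as [roll, pitch, yaw] about the fixed x, y, z axes, in that order (R = Rz(yaw) Ry(pitch) Rx(roll)).
In Python, from station import bot gives the robot as it stands.
- The arm moves only by the shell command python3 -m jog 'ROWS'. ROWS is JSON, one flat list of numbers, 5 for each row, row after row: the shift along the tool's x, y, z in m, then the turn about the tool's z in degrees, then the opening in per cent of the stroke, from 0 (shut) to 100 (fully open). A call has 1 to 12 rows; each row is the pose to reach, as a shift and turn from the pose measured when the call began, along the tool's axes at that moment; what a row does not reach only later rows make up. A row lasts 1/8 s, in which the tool goes at most 62.5 mm and 10.7 degrees, less where a joint would pass 70% of its speed; a pose out of reach is approached as far as the arm can. A call with a gripper value outside its range is refused whole. The fingers move at their own pace and stop on an object; the grip force is fixed at half the most. Time passes only in rows, so rows that repeat a pose let the fingers close. It gives the time, the measured TCP pose, the force and the opening at its end, in the units of the state.
- bot.sense(): the state, without advancing time (a new reading comes with each control period).
- bot.snapshot(name): name is "scene" or "top"; returns the picture (384x512x3 uint8, blue, green, red); there is no depth.
- bot.camera_model(name): a dict with "vfov" (degrees; the focal length in pixels is half the picture's height over the tangent of half this angle, whatever the lens; pixels are square), "cx", "cy" (the principal point, pixels), "R" (3x3) and "t" (3): a world point X has camera coordinates R X + t. Camera axes: x right, y down, z forward; pixel columns grow to the right and rows downward; lengths in m; the calibration is good to about 2 mm. A picture is of the moment at which its call begins. camera_model takes no time and is no camera call.
- bot.close_job(): hands the job in, once; it reports no verdict.
The state is a dict: "clock": time; "joints": joint angles; "joint_vel": joint speeds; "tau": joint torques, N m; "position": TCP position; "tool_rot": TCP orientation; "ft_force": force on the tool from outside, world axes, zero at the start; "wrist_torque": the same for the moment, N m; "opening": opening from 0.0 (shut) to 1.0 (fully open).
Only numpy, scipy, OpenCV 4.12 (cv2) and the standard library are available. Lean on these libraries where they do the work, as an engineer would, in place of code of your own. Each camera call takes 0.05 s, during which the arm holds its last target.

## Working session

There is one attempt and no reset: what is moved stays moved. The work goes in short steps, Python scripts to look and compute and a shell command to move; the robot and the scene stay as the last step left them, time stands still between calls to the robot, and variables do not carry over. Pictures are saved under pics/ and viewed, and the job is handed in when it is done.

```bash
ls; mkdir -p pics; python3 - <<'E'
from station import bot
import cv2
print(bot.sense())
for n in("scene","top"):
    cv2.imwrite(f"pics/{n}0.png",bot.snapshot(n)); print(n,bot.camera_model(n))
E
```

```text
pics
{'clock': 0.0, 'joints': array([ 1.29809384,  0.32182421, -0.0700907 ,  1.45168737,  0.02257389,
        1.37077869, -0.05691423]), 'joint_vel': array([ 6.01085216e-04, -9.25104494e-04,  3.31792116e-05,  4.54459764e-04,
       -6.76938619e-04,  5.45747044e-05,  9.68740885e-04]), 'tau': array([-7.59193881e-04, -4.91289139e+01, -4.04056907e-01, -3.12527740e+01,
       -6.39858632e-02,  4.37482435e-02,  1.63453824e-04]), 'position': array([ 0.18368423, -0.6229281 ,  0.22145454]), 'tool_rot': array([-3.13968314e+00,  7.06918980e-05,  2.86819624e-01]), 'ft_force': array([0.54246461, 0.59987246, 0.5768299 ]), 'wrist_torque': array([ 0.00248632,  0.0558028 , -0.0412556 ]), 'opening': 1.004425346517712}
scene {'vfov': 43.746471195124045, 'cx': 255.72468787657078, 'cy': 187.767338832049, 'R': array([[-0.68042845, -0.73267326,  0.01438806],
       [-0.5025413 ,  0.45223664, -0.73684073],
       [ 0.5333567 , -0.50859799, -0.67591325]]), 't': array([0.33993363, 0.35468575, 1.03667444])}
top {'vfov': 43.37969400537275, 'cx': 251.13092972508076, 'cy': 189.97528351543076, 'R': array([[-0.00670243, -0.99956298, -0.02879121],
       [-0.98120123,  0.01212709, -0.19260602],
       [ 0.192871  ,  0.02695905, -0.9808537 ]]), 't': array([-0.02937881,  0.55683093,  1.37513409])}
```

View pics/scene0.png

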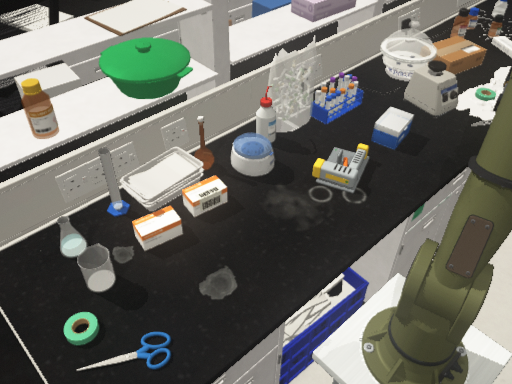

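View pics/top0.png

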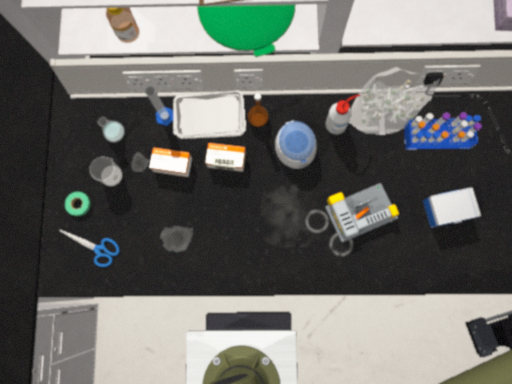

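The barcode carton is at about (225,157) in the top view and the plain one at (171,162). The scanner on its rest is at about (362,212). I'll zoom in on these.

```bash
python3 - <<'E'
import cv2
t=cv2.imread("pics/top0.png");s=cv2.imread("pics/scene0.png")
a=cv2.resize(t[175:255,310:410],None,fx=8,fy=7.5,interpolation=2)
a=cv2.resize(t[175:250,310:410],None,fx=8,fy=8,interpolation=2)
cv2.imwrite("pics/z1.png",a)
cv2.imwrite("pics/z2.png",cv2.resize(t[130:190,140:260],None,fx=6,fy=6,interpolation=2))
cv2.imwrite("pics/z3.png",cv2.resize(s[135:210,300:400],None,fx=8,fy=8,interpolation=2))
cv2.imwrite("pics/z4.png",cv2.resize(s[170:255,125:235],None,fx=7,fy=7,interpolation=2))
E
```

```text
(no output)
```

View pics/z1.png

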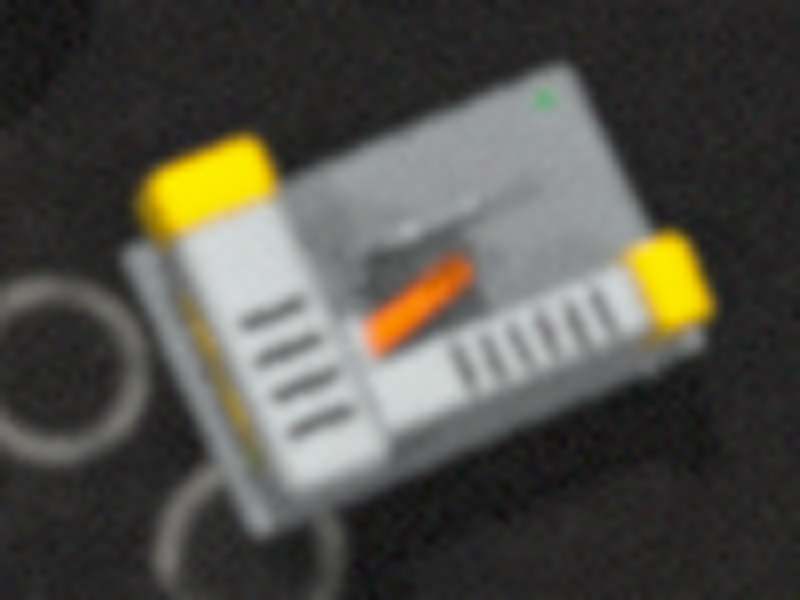

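View pics/z2.png

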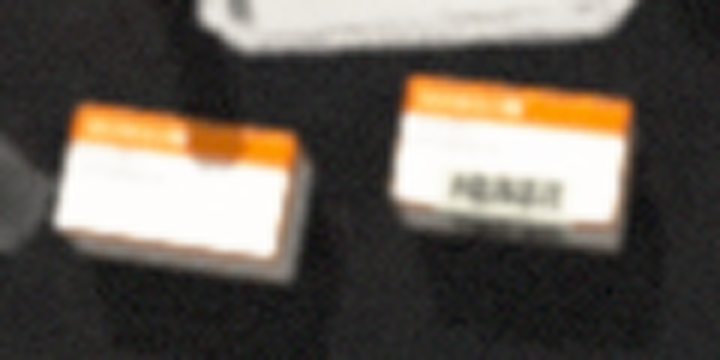

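View pics/z3.png

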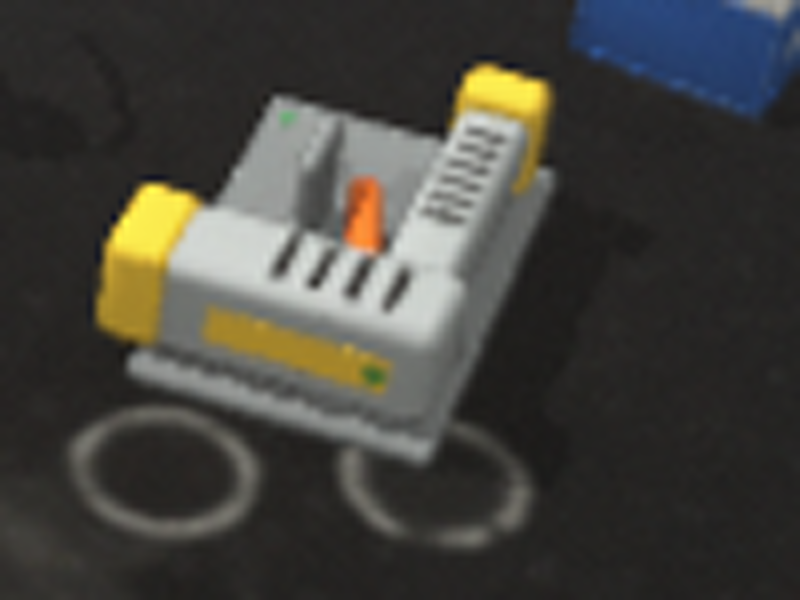

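View pics/z4.png

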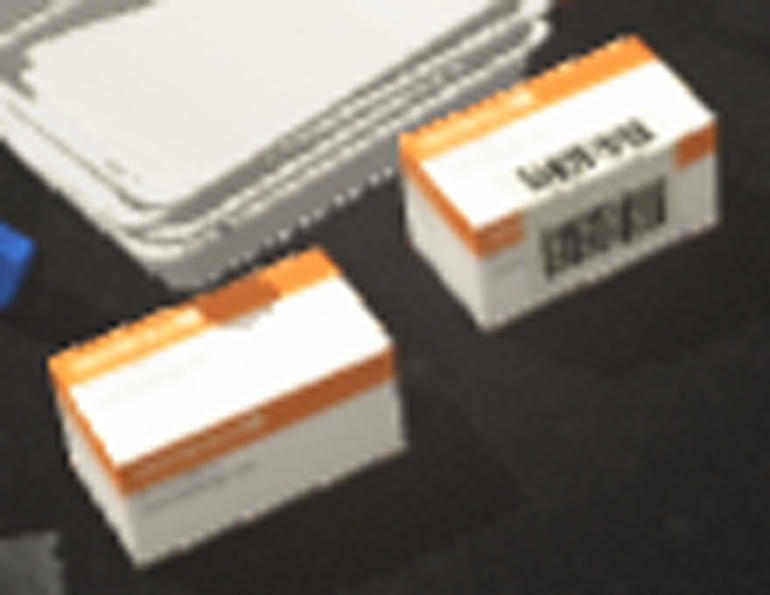

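```bash
cat > h.py <<'E'
import numpy as np
from station import bot
def ray(n,px,z):
    m=bot.camera_model(n); f=192/np.tan(np.radians(m["vfov"]/2))
    d=m["R"].T@np.array([(px[0]-m["cx"])/f,(px[1]-m["cy"])/f,1]); c=-m["R"].T@m["t"]
    return c+d*(z-c[2])/d[2]
def rigid(L,W):
    L=np.array(L,float);W=np.array(W)[:,:2]
    l=L-L.mean(0);w=W-W.mean(0)
    a=np.arctan2((l[:,0]*w[:,1]-l[:,1]*w[:,0]).sum(),(l*w).sum())
    R=np.array([[np.cos(a),-np.sin(a)],[np.sin(a),np.cos(a)]])
    t=W.mean(0)-R@L.mean(0)
    return t,a,R,np.round(1000*(W-(L@R.T+t)),1)
E
python3 - <<'E'
from h import *
def un(p,o,k): return (o[0]+(p[0]+.5)/k-.5,o[1]+(p[1]+.5)/k-.5)
L=[(.06,-.155),(.06,.031),(-.058,.031),(-.058,-.155)]
T=[(565,65),(125,250),(265,535),(705,340)]; S=[(278,97),(130,365),(430,460),(552,178)]
for n,P,o in(("top",T,(310,175)),("scene",S,(300,135))):
    W=[ray(n,un(p,o,8),.008) for p in P]; r=rigid(L,W);print("rest",n,r[0],np.degrees(r[1]),r[3].tolist())
C=[(.032,.0555),(.032,-.0555),(-.032,-.0555),(-.032,.0555)]
for nm,n,P,o,k in(("bar","top",[(408,75),(633,98),(615,222),(392,197)],(140,130),6),("bar","scene",[(400,135),(635,37),(717,118),(480,230)],(125,170),7),
  ("plain","top",[(78,103),(300,131),(280,258),(55,232)],(140,130),6),("plain","scene",[(50,357),(320,248),(393,348),(123,467)],(125,170),7)):
    W=[ray(n,un(p,o,k),.058) for p in P]; r=rigid(C,W);print(nm,n,r[0],np.degrees(r[1]),r[3].tolist())
E
```

```text
rest top [ 0.46999778 -0.30847305] 22.994776232522785 [[-2.5, 1.5], [0.8, -0.6], [1.5, -2.5], [0.2, 1.6]]
rest scene [ 0.46620591 -0.3028184 ] 22.365023276173996 [[-1.3, 0.5], [-0.1, -3.7], [0.6, -1.3], [0.8, 4.5]]
bar top [0.66599629 0.0432256 ] -7.204800223092931 [[-0.1, 1.4], [0.1, -1.7], [-0.2, -0.5], [0.2, 0.7]]
bar scene [0.6607544  0.04540678] -7.5059038691081 [[0.1, -1.7], [-1.7, 2.0], [2.0, 0.5], [-0.4, -0.8]]
plain top [0.65137202 0.21052263] -7.848800538561091 [[1.8, 1.1], [0.7, -1.5], [-1.1, -1.4], [-1.4, 1.7]]
plain scene [0.64726954 0.21351787] -9.61244450095538 [[0.1, -1.1], [-0.8, 1.5], [1.1, 1.5], [-0.5, -1.9]]
```

```bash
cat >> h.py <<'E'
from scipy.spatial.transform import Rotation as Ro
def go(x,y,z,yawdeg):
    s=bot.sense(); R=Ro.from_euler("xyz",s["tool_rot"])
    d=R.inv().apply(np.array([x,y,z])-s["position"])
    yaw=np.degrees(s["tool_rot"][2]); t=-(yawdeg-yaw)
    print("clk",s["clock"],"pos",s["position"].round(4),"rpy",np.degrees(s["tool_rot"]).round(2),"F",s["ft_force"].round(1),"op",round(s["opening"],3))
    print("shift mm",(d*1000).round(1),"turn",round((t+180)%360-180,2))
E
python3 - <<'E'
from h import *
o=np.array([.468,-.306]);a=np.radians(22.7)
p=o+.045*np.array([np.cos(a),np.sin(a)]);print(p)
go(*p,.13,22.7)
E
```

```text
[ 0.50951421 -0.28863423]
clk 0.1 pos [ 0.1837 -0.623   0.2216] rpy [-1.799e+02  1.000e-02  1.643e+01] F [-0.3 -0.6  0.5] op 0.999
shift mm [ 407.1 -228.4   91.9] turn -6.27
```

```bash
python3 -m jog '[0.040,-0.022,0.01,-1,100, 0.085,-0.048,0.02,-2,100, 0.13,-0.073,0.03,-3,100, 0.18,-0.101,0.04,-4,100, 0.23,-0.129,0.05,-5,90, 0.28,-0.157,0.06,-6.3,90, 0.33,-0.185,0.07,-6.3,90, 0.375,-0.210,0.08,-6.3,90, 0.4,-0.224,0.09,-6.3,90, 0.407,-0.228,0.092,-6.3,90, 0.407,-0.228,0.092,-6.3,90, 0.407,-0.228,0.092,-6.3,90]'
python3 - <<'E'
from h import *
import cv2
go(.5095,-.2886,.016,22.7)
for n,x,y in(("top",300,165),("scene",290,115)):
    cv2.imwrite(f"pics/{n}1.png",cv2.resize(bot.snapshot(n)[y:y+100,x:x+130],None,fx=6,fy=6,interpolation=2))
E
```

```text
clock: 1.6
position: [0.5084, -0.2911, 0.1302]
tool_rot: [-3.141, 0.001, 0.394]
ft_force: [-0.1, 0.1, 0.2]
opening: 0.898
clk 1.6 pos [ 0.5084 -0.2911  0.1302] rpy [-1.7996e+02  3.0000e-02  2.2570e+01] F [-0.1  0.1  0.2] op 0.898
shift mm [  2.1  -1.8 114.2] turn -0.13
```

View pics/scene1.png

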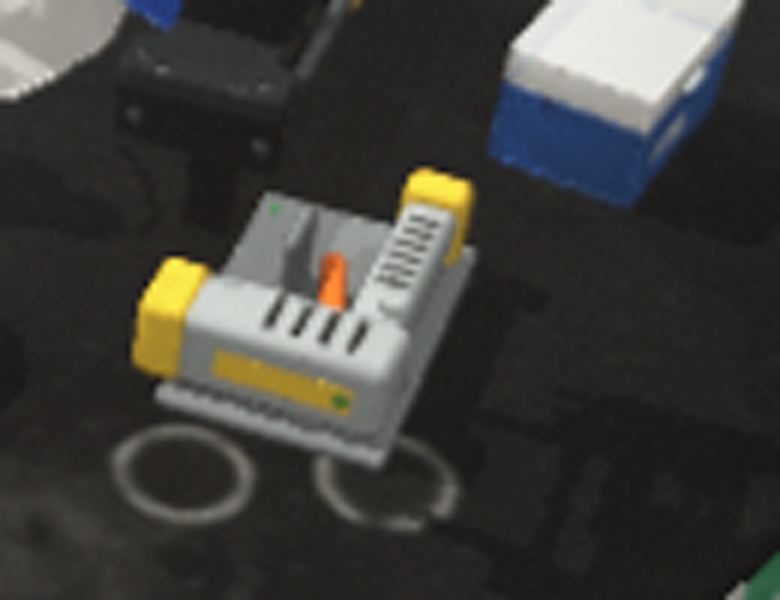

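View pics/top1.png

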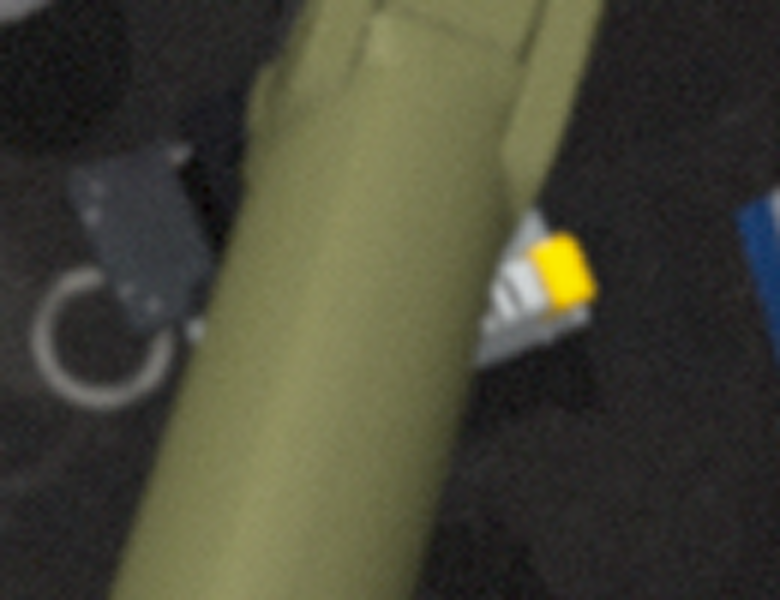

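```bash
python3 - <<'E'
from h import *
m=bot.camera_model("scene"); f=192/np.tan(np.radians(m["vfov"]/2))
for X in ([.5084,-.2911,.1302],[.5095,-.2886,.054]):
    c=m["R"]@np.array(X)+m["t"]; u=f*c[:2]/c[2]+[m["cx"],m["cy"]];print((u-[290,115])*6)
print((ray("scene",(290+210/6,115+195/6),.13)))
E
```

```text
[233.12348572 167.26773473]
[209.96957953 291.65168379]
[ 0.50169264 -0.2666961   0.13      ]
```

Projecting the known fingertip pose lands on the seen finger to within a few mm, so I'll descend.

```bash
python3 -m jog '[0.001,-0.001,0.02,0,90, 0.002,-0.002,0.04,0,90, 0.002,-0.002,0.06,0,90, 0.002,-0.002,0.08,0,90, 0.002,-0.002,0.095,0,90, 0.002,-0.002,0.107,0,90, 0.002,-0.002,0.114,0,90, 0.002,-0.002,0.114,0,90, 0.002,-0.002,0.114,0,90]'
python3 - <<'E'
from h import *
import cv2
go(.5095,-.2886,.016,22.7)
n,x,y="scene",290,115
cv2.imwrite(f"pics/{n}2.png",cv2.resize(bot.snapshot(n)[y:y+100,x:x+130],None,fx=6,fy=6,interpolation=2))
E
```

```text
clock: 2.82
position: [0.5102, -0.2884, 0.017]
tool_rot: [3.141, -0.001, 0.394]
ft_force: [-0.2, 0.2, 0.4]
opening: 0.901
clk 2.825 pos [ 0.5102 -0.2884  0.017 ] rpy [ 1.7999e+02 -3.0000e-02  2.2570e+01] F [-0.2  0.2  0.4] op 0.901
shift mm [-0.7 -0.   1. ] turn -0.13
```

View pics/scene2.png

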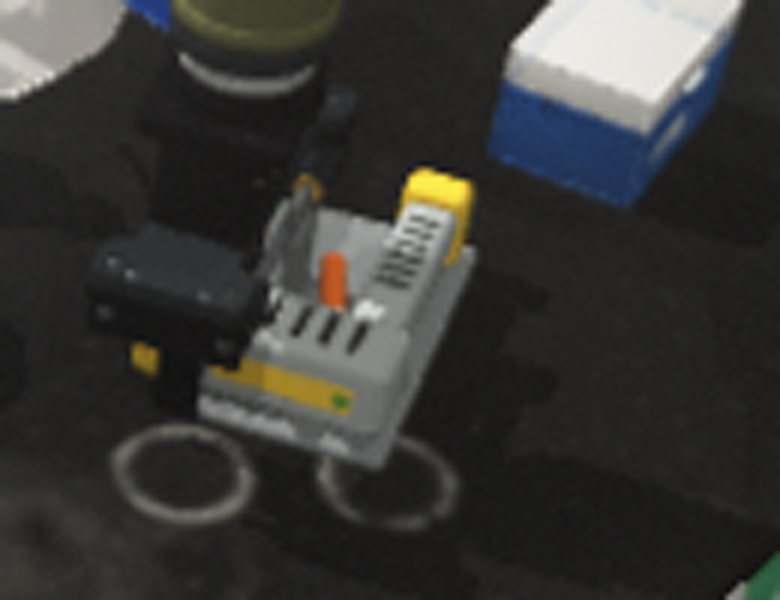

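The near finger stands beside the head, just behind the yellow nose and clear of the cheek. Closing now.

```bash
python3 -m jog '[0,0,0,0,70, 0,0,0,0,55, 0,0,0,0,48, 0,0,0,0,45, 0,0,0,0,45, 0,0,0,0,45, 0,0,0,0,45]'

```

```text
clock: 3.75
position: [0.5102, -0.2888, 0.0171]
tool_rot: [3.141, -0.001, 0.394]
ft_force: [0.9, -1.9, -0.4]
opening: 0.5
```

```bash
python3 -m jog '[0,0,0,0,20, 0,0,0,0,20, 0,0,-0.004,0,20, 0,0,-0.01,0,20, 0,0,-0.018,0,20, 0,0,-0.028,0,20, 0,0,-0.04,0,20, 0,0,-0.052,0,20, 0,0,-0.06,0,20, 0,0,-0.06,0,20, 0,0,-0.06,0,20]'
python3 - <<'E'
from h import *
import cv2
go(.5095,-.2886,.016,22.7)
n,x,y="scene",290,115
cv2.imwrite(f"pics/{n}3.png",cv2.resize(bot.snapshot(n)[y:y+100,x:x+130],None,fx=6,fy=6,interpolation=2))
E
```

```text
clock: 5.12
position: [0.5099, -0.2886, 0.0768]
tool_rot: [3.141, -0.0, 0.394]
ft_force: [-0.5, 0.1, -3.6]
opening: 0.503
clk 5.125 pos [ 0.5099 -0.2886  0.0768] rpy [ 1.7998e+02 -1.0000e-02  2.2570e+01] F [-0.5  0.1 -3.6] op 0.503
shift mm [-0.4 -0.2 60.8] turn -0.13
```

View pics/scene3.png

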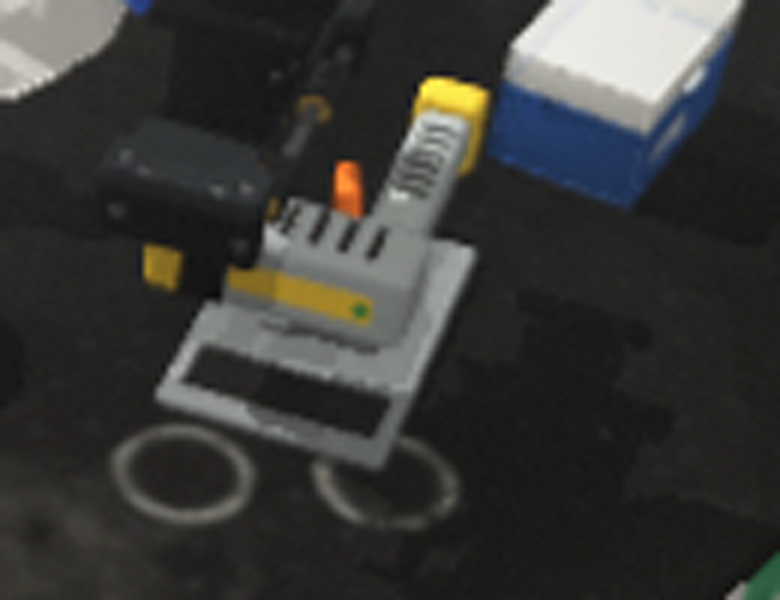

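```bash
python3 - <<'E'
from h import *
go(.528,.0618,.10,-7.35)
E
```

```text
clk 5.175 pos [ 0.5098 -0.2885  0.0766] rpy [180.    -0.    22.57] F [ 0.6  0.2 -3.4] op 0.505
shift mm [ 151.3 -316.5  -23.4] turn 29.92
```

```bash
python3 -m jog '[0,0,-0.012,0,20, 0.004,-0.008,-0.023,1,20, 0.012,-0.025,-0.023,2,20, 0.025,-0.052,-0.023,5,20, 0.041,-0.086,-0.023,8,20, 0.058,-0.122,-0.023,11,20, 0.075,-0.158,-0.023,14,20, 0.092,-0.193,-0.023,17,20, 0.106,-0.222,-0.023,20,20, 0.116,-0.243,-0.023,23,20, 0.122,-0.255,-0.023,25,20, 0.125,-0.260,-0.023,26,20]'
python3 - <<'E'
from h import *
go(.528,.0618,.06,-7.35)
E
```

```text
clock: 6.68
position: [0.5257, 0.0012, 0.1005]
tool_rot: [-3.142, -0.001, -0.059]
ft_force: [0.3, 0.4, -3.5]
opening: 0.503
clk 6.675 pos [0.5257 0.0012 0.1005] rpy [-1.80e+02 -8.00e-02 -3.36e+00] F [ 0.3  0.4 -3.5] op 0.503
shift mm [ -1.3 -60.7  40.5] turn 3.99
```

```bash
python3 -m jog '[0,-0.006,0.003,0.5,20, 0,-0.018,0.01,2,20, -0.001,-0.035,0.02,3,20, -0.001,-0.05,0.03,4,20, -0.001,-0.058,0.038,4,20, -0.001,-0.061,0.0405,4,20, -0.001,-0.061,0.0405,4,20, -0.001,-0.061,0.0405,4,20]'
python3 - <<'E'
from h import *
import cv2
go(.528,.0618,.009,-7.35)
for n,x,y in(("top",170,130),("scene",160,150)):
    cv2.imwrite(f"pics/{n}4.png",cv2.resize(bot.snapshot(n)[y:y+100,x:x+130],None,fx=6,fy=6,interpolation=2))
E
```

```text
clock: 7.68
position: [0.5288, 0.0614, 0.0604]
tool_rot: [3.141, -0.002, -0.129]
ft_force: [0.6, 0.4, -3.2]
opening: 0.507
clk 7.675 pos [0.5288 0.0614 0.0604] rpy [ 1.7999e+02 -1.2000e-01 -7.4100e+00] F [ 0.6  0.4 -3.2] op 0.507
shift mm [-0.9 -0.3 51.4] turn -0.06
```

View pics/scene4.png

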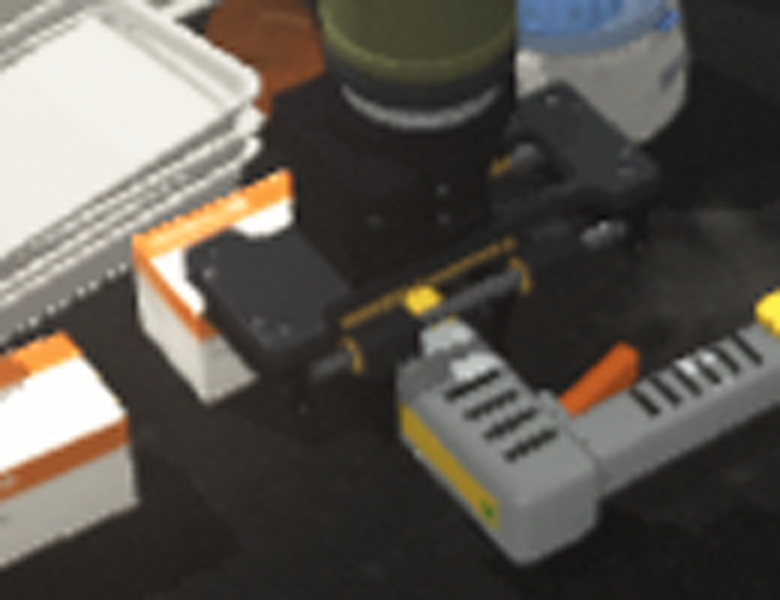

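View pics/top4.png

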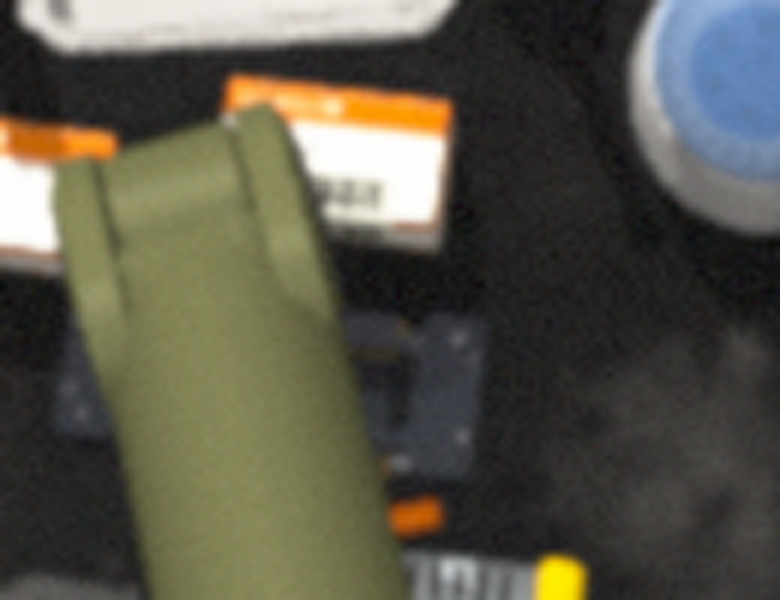

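Held level; the nose faces the barcode carton. Lowering slowly.

```bash
python3 -m jog '[-0.001,0,0.008,0,20, -0.001,0,0.02,0,20, -0.001,0,0.03,0,20, -0.001,0,0.038,0,20, -0.001,0,0.043,0,20, -0.001,0,0.046,0,20, -0.001,0,0.048,0,20, -0.001,0,0.049,0,20, -0.001,0,0.05,0,20, -0.001,0,0.05,0,20]'

```

```text
clock: 9.02
position: [0.5278, 0.0617, 0.0104]
tool_rot: [3.142, -0.002, -0.129]
ft_force: [0.2, -0.3, -3.9]
opening: 0.5
```

```bash
python3 -m jog '[0,0,0.0005,0,20, 0,0,0.001,0,20, 0,0,0.0015,0,20, 0,0,0.0015,0,20]'

```

```text
clock: 9.52
position: [0.528, 0.0617, 0.0092]
tool_rot: [3.141, -0.003, -0.129]
ft_force: [-0.7, 0.0, -0.9]
opening: 0.503
```

```bash
python3 -m jog '[0,0,0.0005,0,20, 0,0,0.001,0,20, 0,0,0.001,0,20]'; python3 -m jog '[0,0,0,0,52, 0,0,0,0,54, 0,0,0,0,58, 0,0,0,0,65, 0,0,0,0,80, 0,0,0,0,80, 0,0,0,0,80]'
```

```text
clock: 9.9
position: [0.528, 0.0617, 0.0091]
tool_rot: [3.141, -0.002, -0.129]
ft_force: [-3.8, -0.5, 7.1]
opening: 0.503
clock: 10.78
position: [0.528, 0.0616, 0.0091]
tool_rot: [3.141, -0.002, -0.129]
ft_force: [-0.5, 0.1, -0.3]
opening: 0.789
```

```bash
python3 -m jog '[0,0,-0.01,0,82, 0,0,-0.03,0,82, 0,0,-0.06,0,85, 0,0,-0.09,0,100, 0,0,-0.12,0,100, 0,0.02,-0.14,0,100, 0,0.06,-0.15,0,100, 0,0.11,-0.15,0,100, 0,0.16,-0.15,0,100, 0,0.2,-0.15,0,100, 0,0.22,-0.15,0,100, 0,0.22,-0.15,0,100]'
python3 - <<'E'
from h import *
import cv2
go(.456,.008,.1,-7.35+90)
for n,x,y in(("top",170,130),("scene",160,150)):
    im=bot.snapshot(n);cv2.imwrite(f"pics/{n}5full.png",im)
    cv2.imwrite(f"pics/{n}5.png",cv2.resize(im[y:y+100,x:x+130],None,fx=6,fy=6,interpolation=2))
E
```

```text
clock: 12.28
position: [0.499, -0.1581, 0.1598]
tool_rot: [3.141, -0.003, -0.133]
ft_force: [-0.0, 0.5, -0.4]
opening: 1.002
clk 12.275 pos [ 0.499  -0.1581  0.1598] rpy [ 1.7994e+02 -1.7000e-01 -7.6100e+00] F [-0.   0.5 -0.4] op 1.002
shift mm [ -64.8 -159.    59.4] turn -90.26
```

View pics/scene5.png

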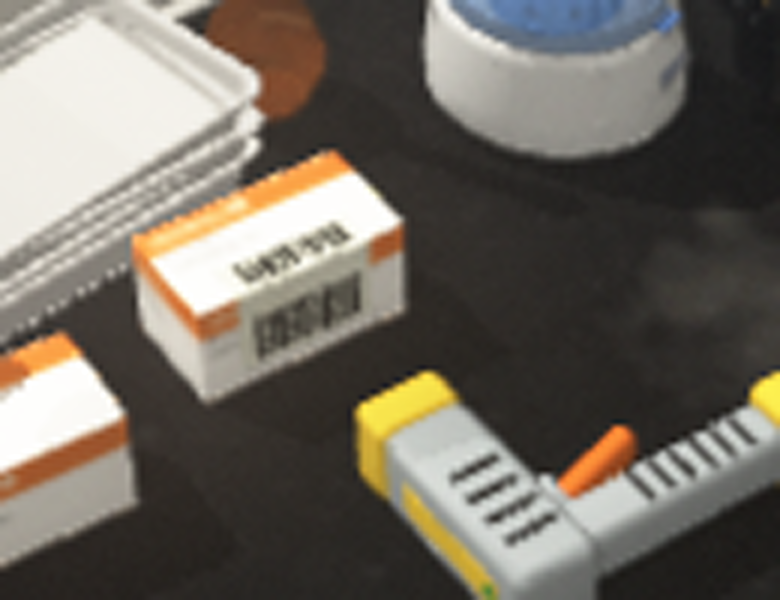

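View pics/top5.png

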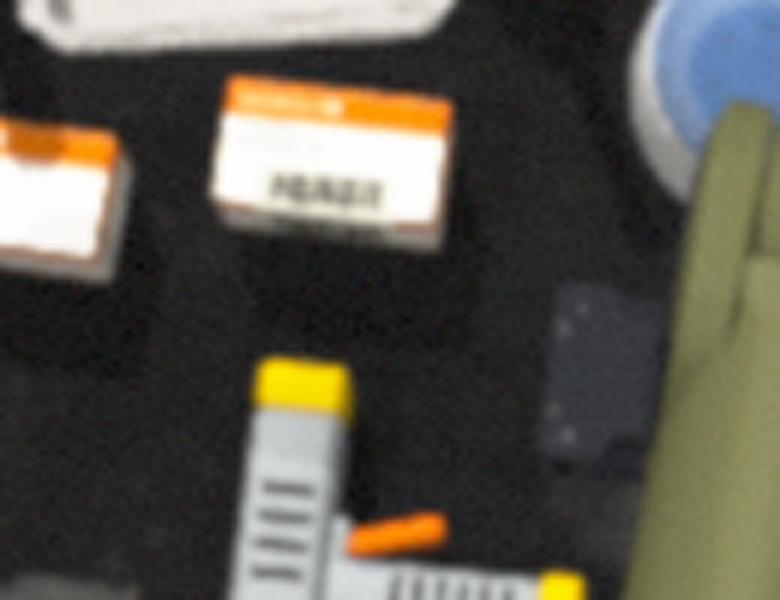

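```bash
python3 - <<'E'
from h import *
import cv2
im=cv2.imread("pics/top5full.png");cv2.imwrite("pics/top5b.png",cv2.resize(im[160:260,180:310],None,fx=6,fy=6,interpolation=2))
im=cv2.imread("pics/scene5full.png");cv2.imwrite("pics/scene5b.png",cv2.resize(im[190:290,200:330],None,fx=6,fy=6,interpolation=2))
E
```

```text
(no output)
```

View pics/top5b.png

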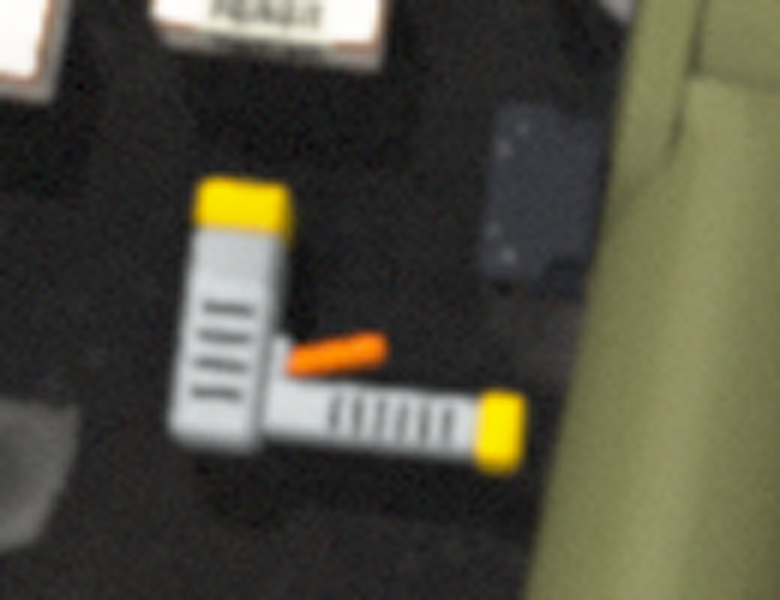

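View pics/scene5b.png

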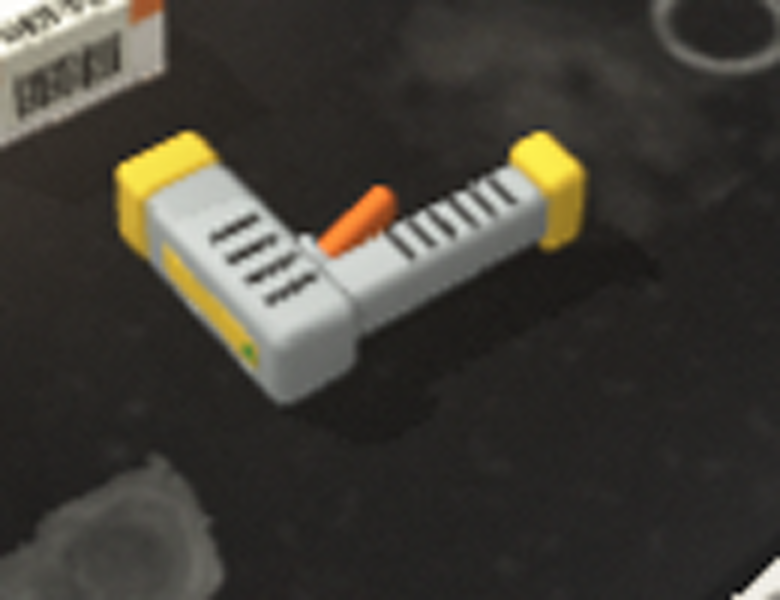

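```bash
python3 - <<'E'
from h import *
def un(p,o,k=6): return (o[0]+(p[0]+.5)/k-.5,o[1]+(p[1]+.5)/k-.5)
L=[(.078,.022),(.078,-.022),(-.052,.022),(-.013,-.150),(-.047,-.150)]
B=np.array([.6635,.0443]);a=np.radians(-7.35);e=np.array([np.cos(a),np.sin(a)]);q=np.array([-e[1],e[0]])
for n,o,P in(("top",(180,160),[(197,178),(290,182),(170,440),(526,393),(518,470)]),("scene",(200,190),[(115,170),(195,130),(280,352),(540,130),(585,175)])):
    r=rigid(L,[ray(n,un(p,o),.046) for p in P]);print(n,r[0],np.degrees(r[1]),r[3].tolist())
    bc=B+(([.0025,-.001]) if n=="top" else [-.0027,.001])
    w=r[0]+r[2]@[.078,0]-(bc-.032*e);print("window in bc",w@e,w@q); print("pinch",r[0]+r[2]@[-.021,-.063])
E
```

```text
top [0.48157417 0.06651649] -6.602864600953967 [[0.1, 1.7], [2.6, -0.9], [-1.2, -1.2], [1.2, -0.0], [-2.6, 0.4]]
window in bc -0.07588715850319101 0.0004491919664514338
pinch [0.45346929 0.00634909]
scene [0.47677797 0.07209973] -6.873001648049805 [[-2.2, -2.0], [-1.7, -0.5], [1.2, -1.7], [0.8, 1.5], [1.9, 2.7]]
window in bc -0.07594115276637844 0.003686911918847228
pinch [0.44838973 0.01206551]
```

Scanner lies aimed: window about 76 mm out, 0–4 mm sideways, under 1° off. Now I turn the gripper for the pinch.

```bash
python3 - <<'E'
from h import *
print(bot.sense()["joints"].round(2)); go(.454,.008,.12,-7.2+90)
E
python3 -m jog '[-0.004,-0.01,0.005,-10,100, -0.015,-0.035,0.01,-20,100, -0.03,-0.07,0.015,-30,100, -0.045,-0.11,0.02,-40,100, -0.055,-0.13,0.03,-50,100, -0.06,-0.145,0.035,-60,100, -0.064,-0.153,0.04,-70,100, -0.067,-0.158,0.04,-80,100, -0.067,-0.159,0.04,-90,100, -0.067,-0.159,0.04,-90,100, -0.067,-0.159,0.04,-90,100]'
python3 - <<'E'
from h import *
import cv2
go(.454,.008,.008,-7.2+90)
print(bot.sense()["joints"].round(2))
n,x,y="scene",180,140
cv2.imwrite(f"pics/{n}6.png",cv2.resize(bot.snapshot(n)[y:y+125,x:x+160],None,fx=4.8,fy=4.8,interpolation=2))
E
```

```text
[ 0.6   0.11 -0.37  1.84  0.04  1.2  -1.48]
clk 12.375 pos [ 0.4996 -0.1552  0.1597] rpy [-1.80e+02 -1.60e-01 -7.36e+00] F [-0.4  0.7 -0.5] op 1.002
shift mm [ -66.3 -156.    39.5] turn -90.16
clock: 13.75
position: [0.4536, 0.0119, 0.1196]
tool_rot: [3.138, -0.0, 1.441]
ft_force: [-0.4, -0.2, -0.1]
opening: 0.998
clk 13.75 pos [0.4536 0.0119 0.1196] rpy [179.82  -0.    82.56] F [-0.4 -0.2 -0.1] op 0.998
shift mm [ -3.8   0.5 111.6] turn -0.24
[ 0.48  0.   -0.56  2.03  0.    1.11 -0.21]
```

View pics/scene6.png

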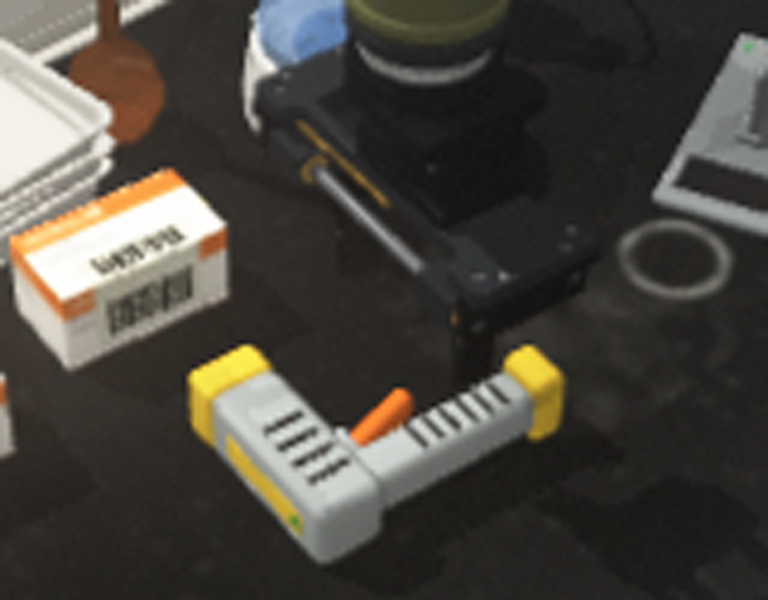

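The gripper straddles the grip above, jaws along the aim axis. Descending.

```bash
python3 -m jog '[-0.004,0,0.02,0,100, -0.004,0,0.04,0,100, -0.004,0,0.055,0,100, -0.004,0,0.07,0,100, -0.004,0,0.083,0,100, -0.004,0,0.095,0,100, -0.004,0,0.105,0,100, -0.004,0,0.111,0,100, -0.004,0,0.112,0,100, -0.004,0,0.112,0,100]'
python3 - <<'E'
from h import *
import cv2
go(.454,.008,.008,-7.2+90)
n,x,y="scene",180,140
cv2.imwrite(f"pics/{n}7.png",cv2.resize(bot.snapshot(n)[y:y+125,x:x+160],None,fx=4.8,fy=4.8,interpolation=2))
E
```

```text
clock: 15.05
position: [0.4537, 0.0076, 0.0078]
tool_rot: [3.138, -0.0, 1.441]
ft_force: [0.6, -0.8, -0.3]
opening: 1.001
clk 15.05 pos [0.4537 0.0076 0.0078] rpy [179.8   -0.    82.57] F [ 0.6 -0.8 -0.3] op 1.001
shift mm [ 0.4  0.2 -0.2] turn -0.23
```

View pics/scene7.png

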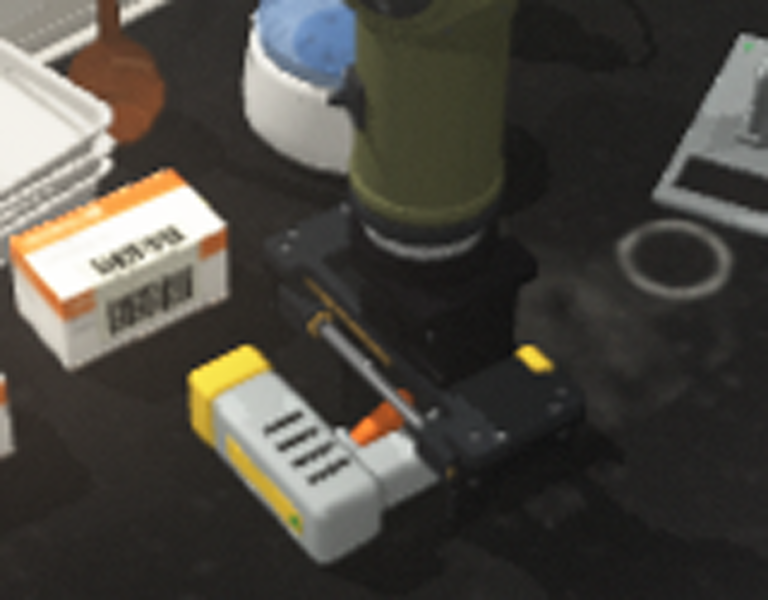

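```bash
python3 -m jog '[0,0,0,0,80, 0,0,0,0,72, 0,0,0,0,66, 0,0,0,0,62, 0,0,0,0,59, 0,0,0,0,57, 0,0,0,0,55, 0,0,0,0,53, 0,0,0,0,51, 0,0,0,0,49, 0,0,0,0,47, 0,0,0,0,45]'; python3 -m jog '[0,0,0,0,40, 0,0,0,0,35, 0,0,0,0,35, 0,0,0,0,35, 0,0,0,0,35, 0,0,0,0,35]'
python3 - <<'E'
from h import *
import cv2
go(.454,.008,.008,-7.2+90)
n,x,y="scene",180,140
cv2.imwrite(f"pics/{n}8.png",cv2.resize(bot.snapshot(n)[y:y+125,x:x+160],None,fx=4.8,fy=4.8,interpolation=2))
E
```

```text
clock: 16.6
position: [0.4499, 0.007, 0.0075]
tool_rot: [-3.137, 0.003, 1.441]
ft_force: [-10.4, 0.2, 11.9]
opening: 0.463
clock: 17.35
position: [0.4495, 0.0069, 0.0075]
tool_rot: [-3.136, 0.003, 1.441]
ft_force: [-3.3, -0.1, 5.1]
opening: 0.45
clk 17.35 pos [0.4495 0.0069 0.0075] rpy [-1.7968e+02  1.7000e-01  8.2540e+01] F [-3.3 -0.1  5.1] op 0.45
shift mm [ 1.7  4.4 -0.5] turn -0.26
```

View pics/scene8.png

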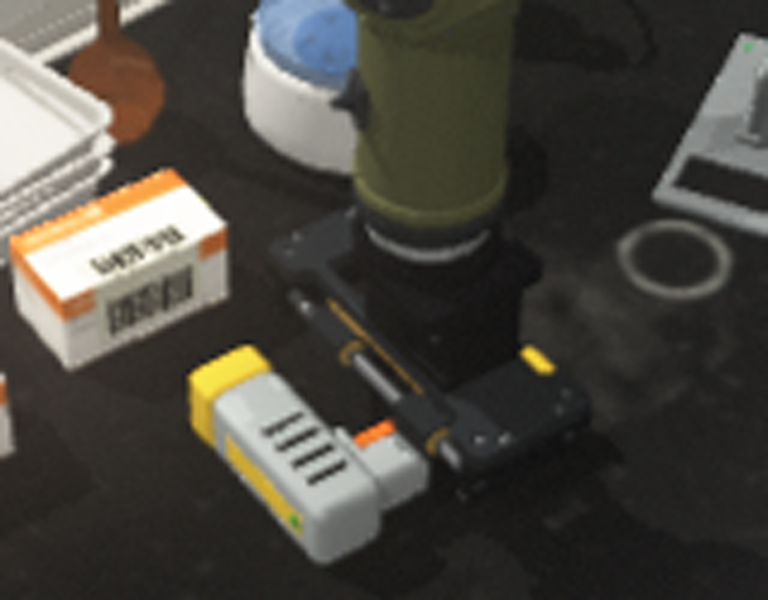

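The trigger is shut against the grip, with the jaws at 39 mm, and the nose hasn't moved. Releasing slowly.

```bash
python3 -m jog '[0,0,0,0,44, 0,0,0,0,47, 0,0,0,0,50, 0,0,0,0,53, 0,0,0,0,56, 0,0,0,0,59, 0,0,0,0,62, 0,0,0,0,66, 0,0,0,0,75, 0,0,0,0,90, 0,0,0,0,100, 0,0,0,0,100]'; python3 -m jog '[0,0.003,0,0,100, 0,0.003,0,0,100, 0,0.003,0,0,100]'
```

```text
clock: 18.9
position: [0.4494, 0.0069, 0.0075]
tool_rot: [-3.136, 0.003, 1.44]
ft_force: [0.0, 0.2, -0.4]
opening: 0.965
clock: 19.27
position: [0.4524, 0.0065, 0.0074]
tool_rot: [-3.136, 0.003, 1.44]
ft_force: [-0.4, -0.4, -0.3]
opening: 1.0
```

```bash
python3 -c "
from h import *
go(.454,.008,.12,82.6)"
```

```text
clk 19.275 pos [0.4524 0.0065 0.0074] rpy [-1.7967e+02  1.7000e-01  8.2530e+01] F [-0.4 -0.4 -0.3] op 1.0
shift mm [   1.4    0.8 -112.6] turn -0.07
```

```bash
python3 -m jog '[0,0,-0.015,0,100, 0,0,-0.035,0,100, 0,0,-0.06,0,100, 0,0,-0.09,0,100, 0,0,-0.12,0,100, -0.02,0,-0.14,0,100, -0.06,0.01,-0.15,0,100, -0.1,0.02,-0.15,0,100, -0.15,0.03,-0.15,0,100, -0.19,0.04,-0.15,0,100, -0.22,0.05,-0.15,0,100, -0.22,0.05,-0.15,0,100]'
python3 - <<'E'
from h import *
import cv2
for n,x,y in(("top",130,130),("scene",120,160)):
    im=bot.snapshot(n);cv2.imwrite(f"pics/{n}9full.png",im)
    cv2.imwrite(f"pics/{n}9.png",cv2.resize(im[y:y+120,x:x+160],None,fx=5,fy=5,interpolation=2))
E
```

```text
clock: 20.78
position: [0.4741, -0.2205, 0.1586]
tool_rot: [-3.137, 0.003, 1.436]
ft_force: [-0.6, 0.4, 0.1]
opening: 1.0
```

View pics/scene9.png

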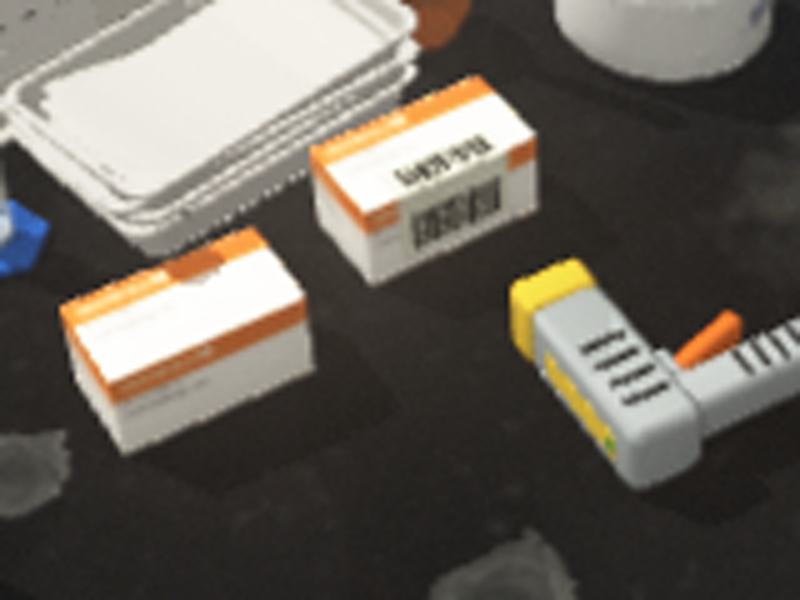

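View pics/top9.png

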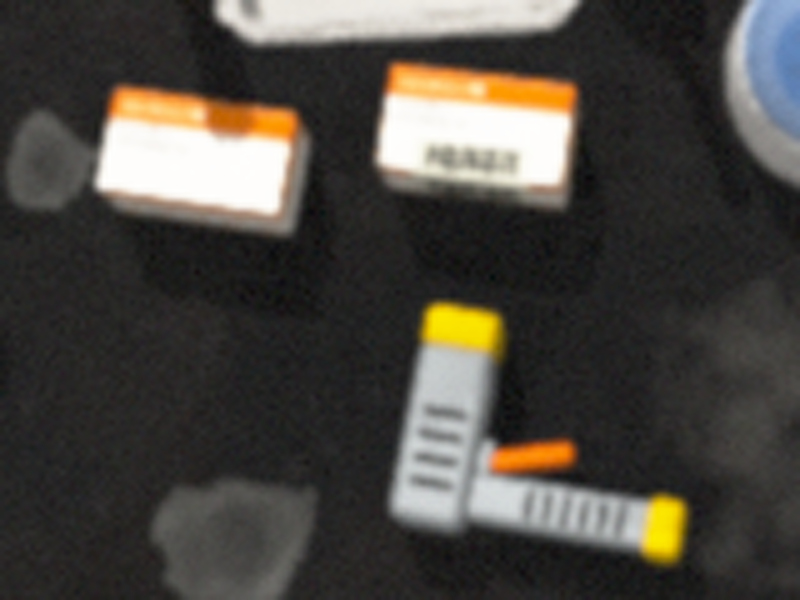

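```bash
python3 - <<'E'
from h import *
import cv2
def un(p,o,k=5): return (o[0]+(p[0]+.5)/k-.5,o[1]+(p[1]+.5)/k-.5)
L=[(.078,.022),(.078,-.022),(-.052,.022),(-.013,-.150),(-.047,-.150)]
B=np.array([.666,.0432]);a=np.radians(-7.35);e=np.array([np.cos(a),np.sin(a)]);q=np.array([-e[1],e[0]])
r=rigid(L,[ray("top",un(p,(130,130)),.046) for p in [(425,303),(503,310),(390,522),(687,498),(680,562)]]);print(r[0],np.degrees(r[1]),r[3].tolist())
w=r[0]+r[2]@[.078,0]-(B-.032*e);print("window in bc",w@e,w@q)
A=cv2.imread("pics/top0.png").astype(int);C=cv2.imread("pics/top9full.png").astype(int)
print("carton diff",np.abs(A-C)[135:182,145:248].mean(), np.abs(A-C)[230:260,20:60].mean())
def cen(i,w):
    h=cv2.cvtColor(i[135:185,w[0]:w[1]].astype(np.uint8),cv2.COLOR_BGR2GRAY)>120
    return np.argwhere(h).mean(0)
for w in((145,196),(200,250)):print(cen(A,w)-cen(C,w))
for f in("top5full","top9full"):
    i=cv2.imread(f"pics/{f}.png");h=cv2.cvtColor(i,cv2.COLOR_BGR2HSV)
    m=cv2.inRange(h,(22,150,120),(34,255,255));m[:, :180]=0;m[:150]=0;m[:,280:]=0
    n,_,st,c=cv2.connectedComponentsWithStats(m);print([(st[k,4],c[k].round(1).tolist()) for k in range(1,n) if st[k,4]>20])
    m=cv2.inRange(h,(4,150,120),(15,255,255));m[:200]=0;m[:,280:]=0
    (x,y),_,ang=cv2.minAreaRect(np.argwhere(m>0)[:,::-1].astype(np.float32));print(x,y,ang)
E
```

```text
[0.47764683 0.06445577] -9.794071381688942 [[0.5, 1.7], [3.1, -1.6], [-2.0, -0.9], [1.2, 1.0], [-2.7, -0.2]]
window in bc -0.07959571288634901 -0.006341174845593779
carton diff 2.2968394959719065 3.335
[ 0.03027553 -0.02703678]
[0.02391237 0.01055294]
[(np.int32(121), [219.9, 193.7]), (np.int32(91), [262.9, 231.2])]
235.53848266601562 218.69232177734375 78.69007110595703
[(np.int32(120), [222.0, 195.0]), (np.int32(90), [262.6, 235.2])]
236.47996520996094 220.86000061035156 81.8698959350586
```

Final picture: the scanner is still aimed, turned about 3° by the squeeze. The trigger is out again (its angle follows the scanner's turn) and the cartons shifted less than 0.1 px. I'm handing in.

```bash
python3 -c "
from station import bot
bot.close_job(); print(bot.sense()['clock'])"
```

```text
the job is handed in; nothing more can be done
the job is handed in; nothing more can be done
```

I finished the job and handed it in at about 21 s. I lifted the scanner by the barrel, set it down flat in front of the barcode carton and let go. Then I squeezed the trigger home (jaws at 39 mm, held for about 0.7 s), let it spring back and moved the arm clear. The hand-in gave no verdict.

My last checks, all from the top camera except where noted:
- **Aim:** the window is about 80 mm in front of the barcode, about 6 mm to the side of its centre and about 2.5° (0.04 rad) off square. The squeeze turned the scanner about 3° and moved it a few mm, which is still within limits.
- **Trigger:** it is out again; its angle in the picture follows the scanner's turn.
- **Cartons:** neither has moved; both shifted less than 0.1 pixel from the first picture.
- **Camera disagreement:** the two cameras disagreed by up to about 6 mm on absolute positions. I averaged them for the moves. In the check after setting the scanner down, they agreed within about 3 mm on where the window stood relative to the barcode. After the squeeze I only looked at the scene picture and didn't measure it.

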